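# Shut the socket drawer, draw out the brake-pad drawer

### The arm

A 6-joint arm with a two-finger parallel gripper is mounted at the origin on the work surface. World frame = base frame: x ahead of the robot, y to its left, z up, the work surface at z = 0. Lengths are in m, angles in degrees, forces in N, time in s.
With the tool pointing down it reaches from about 0.375 to 0.975 m from the base axis. Payload 3.8 kg.
Tool frame: the origin (TCP) lies on the centre line of the jaws, within the pads' length; the fingertips stand r.nose_length ahead of it and the grasp point (between the pads) lies 8 mm behind it (r.nose_length is the distance from the TCP to the fingertips, in m); z points along the fingers, y is the line along which they close (so a half turn about z gives the same grasp; the last joint's range is limited). The gripper opens to 85 mm and grips with 20 to 120 N. Pads are 22 mm wide; open, the fingers measure 114 mm over their backs; the gripper's body (76 mm by 85 mm) begins 54 mm behind the grasp point. The pads swing forward as they close: fully open they stand 13 mm farther back than shut.
Start: joints at [-68.577, 15.12, 91.902, -0, 72.978, -2.114], TCP at [0.27, -0.619, 0.206] pointing down, gripper open.
Joint ranges: [-150.88, 150.88], [-54.13, 125.18], [17.81, 147.31], [-75.09, 255.09], [0, 152.58], [-146.25, 146.25]. Speed limits (degrees/s): [147.25, 147.25, 180, 180, 180, 180].

### API

Orientations are given as a 3x3 rotation matrix whose columns are the frame's x, y, z axes.
In Python, from cell import r gives the robot as it stands.
- The arm moves only by the tool drive_tool, never from a script. Its argument "increments" is a list of rows, each a list of 3 entries, a list of its own where there are three numbers: the turn, a rotation vector about the tool's x, y, z in degrees, then the shift along the tool's x, y, z in mm, then the closure, from 0 (fully open) to 1 (shut). A call has 1 to 5 rows; each row is the pose to reach, as a shift and turn from the pose commanded when the call began, along the tool's axes at that moment; what a row does not reach only later rows make up. A row lasts 1/10 s, in which the tool goes at most 50 mm and 8.59 degrees, less where a joint would pass 70% of its speed; a pose out of reach is approached as far as the arm can. A call with a gripper value outside its range is refused whole. The fingers move at their own pace and stop on an object; "squeeze" is the grip in N (left out, the last holds). Time passes only in rows, so rows that repeat a pose let the fingers close. It gives the time, the measured TCP pose, the force, the opening and the grip force at its end, in the units of the state.
- r.sense(): the state, without advancing time (a new reading comes with each control period).
- r.camera(name): name is "side" or "top"; returns the picture (400x640x3 uint8, red, green, blue); there is no depth.
- r.camera_params(name): a dict with "fovy" (degrees; the focal length in pixels is half the picture's height over the tangent of half this angle, whatever the lens; pixels are square), "cx", "cy" (the principal point, pixels), "extrinsics" (4x4, takes a point from world to camera coordinates). Camera axes: x right, y up, looking along -z (the intrinsics and any distortion apply to the point x, -y, -z); pixel columns grow to the right and rows downward; lengths in m; the calibration is good to about 2 mm. A picture is of the moment at which its call begins. camera_params takes no time and is no camera call.
- r.close_job(): hands the job in; it is judged then, once.
Trained networks look in the newest picture that a camera, given by its name, has taken for a name from the list of things; names that differ only in an ending like _2 or _b are one class to them, and where a whole thing is asked for, a point or a joint stands for the part that bears it (a point fixed in the world has none). Each returns a list of dicts, best first, with "score" (0 to 1); they miss things now and then, are a little off and sometimes report something else, mostly with a low value. They report only what shows in the picture. A call takes as long as a camera call.
- r.boxes_of(camera, name): "box" ([centre column, centre row, width, height] in pixels, round what is visible of it).
The state is a dict: "t": time; "joint_positions": joint angles; "qd": joint speeds; "joint_efforts": joint torques, N m; "eef_pos": TCP position; "eef_rot": TCP orientation; "force": force on the tool from outside, world axes, zero at the start; "moment": the same for the moment, N m; "gripper_width": opening from 0.0 (shut) to 1.0 (fully open); "gripper_force": force on a finger pad.
Only numpy, scipy, OpenCV 4.12 (cv2) and the standard library are available. Lean on these libraries where they do the work, as an engineer would, in place of code of your own. Each camera call takes 0.05 s, during which the arm holds its last target. There are 200 camera calls.

### The job

One of the two red drawer units on the garage bench has been left partly open. Push that drawer fully home, and only then hook a fingertip behind the pull lip of the other drawer, draw it all the way out to its stop and let go. Do not pinch a lip between the fingers, and leave the loose things on and around the units where they are.

Things in the scene. Friction and masses are not known exactly. Their poses are not given: they have to be found in the camera images.
- unit_a: Low red sheet-steel bench drawer unit, fixed to the bench, with one drawer, which starts partly open, 30 to 100 mm; the drawer holds rows of sockets. The steel case is 260 deep x 180 wide x 80 mm high. Origin: middle of the case's front edge, at bench level; its x axis runs from the front into the case, z up. The drawer slides out along this body's -x. Left/right place and yaw vary.
- tray_a (a joint): Drawer of unit_a, which starts partly open, 30 to 100 mm: metres drawn out, 0 = fully home, 0.13 = fully out at its stop. It stays where left; its rail friction is about 2.5 N plus 8 N per m/s.
- gutter_a (a point): Middle of the floor of the finger gutter on the front of unit_a's drawer, 34 mm above the bench; moves with the drawer; axes as unit_a. Aluminium channel 100 mm long (along y), open at the top and both ends, 42 mm clear along x: at +21 mm stands the red drawer front (12 mm thick, top 78 mm above the bench; when home its back meets the case front), at -21 mm the pull lip.
- lip_a (a point): Middle of the top edge of the pull lip of unit_a's drawer, 62 mm above the bench; moves with the drawer; axes as unit_a. The lip is an upright aluminium strip, 100 mm long (y) and 4 mm thick (x), with a 3 mm facing on its outer (-x) side that rises to 55 mm (in the rules, tray_a_c0 is the strip, tray_a_c1 the facing).
- unit_b: Low red sheet-steel bench drawer unit, fixed to the bench, with one drawer, which starts shut; the drawer holds brake pads. The steel case is 260 deep x 180 wide x 80 mm high. Origin: middle of the case's front edge, at bench level; its x axis runs from the front into the case, z up. The drawer slides out along this body's -x. Left/right place and yaw vary.
- tray_b (a joint): Drawer of unit_b, which starts shut: metres drawn out, 0 = fully home, 0.13 = fully out at its stop. It stays where left; its rail friction is about 2.5 N plus 8 N per m/s.
- gutter_b (a point): Middle of the floor of the finger gutter on the front of unit_b's drawer, 34 mm above the bench; moves with the drawer; axes as unit_b. Aluminium channel 100 mm long (along y), open at the top and both ends, 42 mm clear along x: at +21 mm stands the red drawer front (12 mm thick, top 78 mm above the bench; when home its back meets the case front), at -21 mm the pull lip.
- lip_b (a point): Middle of the top edge of the pull lip of unit_b's drawer, 62 mm above the bench; moves with the drawer; axes as unit_b. The lip is an upright aluminium strip, 100 mm long (y) and 4 mm thick (x), with a 3 mm facing on its outer (-x) side that rises to 55 mm (in the rules, tray_b_c0 is the strip, tray_b_c1 the facing).
- deep_socket: Bystander: deep steel socket, 28 mm across, 63 mm tall, standing on the bench between the two units. Origin at the centre of its underside.
- brake_pad: Bystander: brake pad 50 x 110 x 16 mm lying on top of unit_a's case. Origin at the centre of its underside.
- grease_tin: Bystander: flat tin 72 mm across, 30 mm tall, standing on top of unit_b's case. Origin at the centre of its underside.

How it is judged (in metres and radians):
On the way, in this order (a step that is already met when the one before it is completed fails the run):
1. the drawer that stood open is fully home while the other is still shut (value of joint tray_a below 0.005 m and value of joint tray_b below 0.01 m), for 0.2 s.
2. the other drawer is on its way out, drawn by the fingers at its lip (value of joint tray_b above 0.02 m and contact force between tray_b_c0 and the fingers above 0.5 N), for 0.1 s.
3. the other drawer is fully out (value of joint tray_b above 0.122 m), for 0.2 s.
At the end, for the whole second after the job is handed in: The drawer that was open is within 5 mm of home, the other within 8 mm of its 130 mm stop, both at rest, and each loose bystander within 20 mm of where it started (value of joint tray_a below 0.005 m and value of joint tray_b above 0.122 m and velocity of joint tray_a between -0.01 and 0.01 m/s and velocity of joint tray_b between -0.01 and 0.01 m/s and distance of each of deep_socket, brake_pad, grease_tin from where it was at the start of the episode below 0.02 m); the robot touches nothing.
It fails at once if a bystander is moved or lifted by more than 20 mm (distance of any of deep_socket, brake_pad, grease_tin from where it was at the start of the episode above 0.02 m).
It fails at once if a pull lip is pinched: fingers press on its inner and outer face at once (contact force between each of tray_a_c0, tray_a_c1 and the fingers above 1.5 N or contact force between each of tray_b_c0, tray_b_c1 and the fingers above 1.5 N).
It also fails if it takes over 48 s, if anything falls off the work surface, if the arm or the gripper's body presses on something with over 40 N, if the wrist force passes 120 N, or if a joint passes its speed limit or range.

## Working session

There is one attempt and no reset: what is moved stays moved. The work goes in short steps, Python scripts to look and compute and a tool call to move; the robot and the scene stay as the last step left them, time stands still between calls to the robot, and variables do not carry over. Pictures are saved under pics/ and viewed, at most 10 in all, crops included, and the job is handed in when it is done.

Besides the shell and the picture viewer there is one more tool, called after "Call:" as name(argument=value, ...) on one line, values as JSON. drive_tool: Moves the arm, as the interface text tells. Its arguments: {"type":"object","properties":{"increments":{"type":"array"},"squeeze":{"type":"number"}},"required":["increments"]}

```bash
mkdir -p pics; ls
python3 - <<'E'
from cell import r
import cv2,numpy as np
for c in("top","side"):
    im=r.camera(c); cv2.imwrite(f"pics/{c}0.png",im[:,:,::-1]); p=r.camera_params(c);print(c,p)
    for n in ("unit_a","tray_a","gutter_a","lip_a","deep_socket","brake_pad","grease_tin"):
        print(n,[(np.round(d["box"]),round(d["score"],2)) for d in r.boxes_of(c,n)[:4]])
s=r.sense();print(s["eef_rot"],s["eef_pos"],s["t"],r.nose_length)
E
```

```text
pics
top {'fovy': 48.55990502643445, 'cx': 321.4486021069986, 'cy': 188.56795364420927, 'extrinsics': array([[-3.31469307e-04, -9.98734493e-01, -5.02921784e-02,
         1.82776284e-02],
       [ 9.94113702e-01, -5.77782198e-03,  1.08187637e-01,
        -6.00694488e-01],
       [-1.08341304e-01, -4.99602828e-02,  9.92857559e-01,
        -7.94809021e-01],
       [ 0.00000000e+00,  0.00000000e+00,  0.00000000e+00,
         1.00000000e+00]])}
unit_a [(array([419., 115., 129., 187.]), 0.7), (array([208., 124., 104., 213.]), 0.57)]
tray_a [(array([208., 194., 106.,  75.]), 0.88), (array([432., 185., 100.,  50.]), 0.71), (array([200., 116.,  65.,  44.]), 0.57)]
gutter_a [(array([431., 185.,  99.,  47.]), 0.69), (array([210., 194., 101.,  74.]), 0.63), (array([331., 281.,  15.,  11.]), 0.24)]
lip_a [(array([209., 193., 104.,  76.]), 0.88), (array([432., 185., 101.,  54.]), 0.57)]
deep_socket [(array([330., 282.,  10.,  18.]), 0.46)]
brake_pad [(array([200., 117.,  64.,  46.]), 0.72), (array([432., 185.,  99.,  52.]), 0.66)]
grease_tin [(array([410., 130.,  40.,  39.]), 0.96)]
side {'fovy': 
[... 310 characters left out ...]
  ,  1.        ]])}
unit_a [(array([262., 179., 152.,  82.]), 0.7), (array([224., 317., 280., 124.]), 0.62)]
tray_a [(array([318., 172.,  35.,  65.]), 0.76), (array([312., 314.,  90., 115.]), 0.64)]
gutter_a [(array([321., 173.,  33.,  65.]), 0.87), (array([315., 317.,  91., 116.]), 0.68)]
lip_a [(array([314., 313.,  95., 117.]), 0.9), (array([318., 171.,  34.,  70.]), 0.75)]
deep_socket [(array([396., 227.,  14.,  25.]), 0.71)]
brake_pad []
grease_tin [(array([272., 160.,  30.,  29.]), 0.66)]
[[ 9.16807158e-01  3.99330232e-01 -2.13655353e-05]
 [ 3.99330231e-01 -9.16807158e-01 -4.97934399e-05]
 [-3.94721016e-05  3.71190780e-05 -9.99999999e-01]] [ 0.26952491 -0.61885385  0.20602286] 0.8 0.011
```

View pics/top0.png

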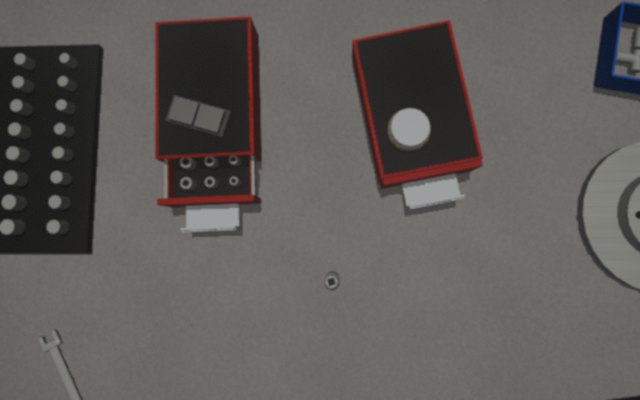

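View pics/side0.png

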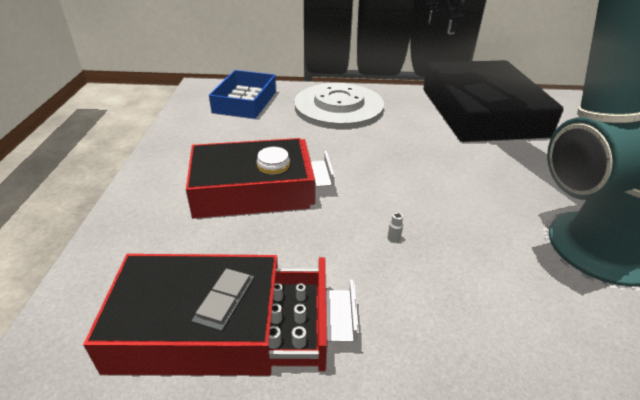

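The top view shows unit_a (open) at left, with its front at about (208,201) and its lip at about (212,230). Unit_b (shut) is at right, with its lip at about (435,202), and the socket is at (332,281). I'll zoom in to get corners.

Run:
```python
import cv2
im=cv2.imread("pics/top0.png")
cv2.imwrite("pics/ca.png",cv2.resize(im[140:240,140:270],None,fx=6,fy=6,interpolation=cv2.INTER_CUBIC))
cv2.imwrite("pics/cb.png",cv2.resize(im[130:220,360:490],None,fx=6,fy=6,interpolation=cv2.INTER_CUBIC))
```

```text
(no output)
```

View pics/ca.png

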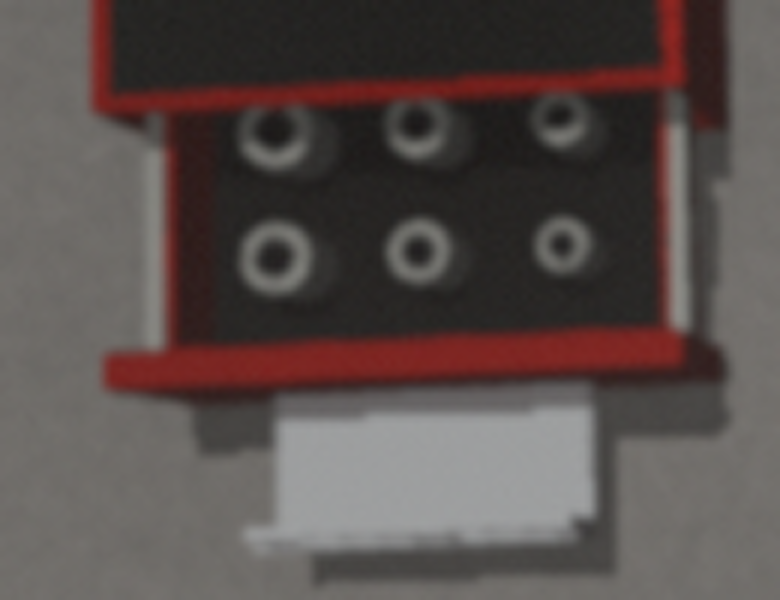

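View pics/cb.png

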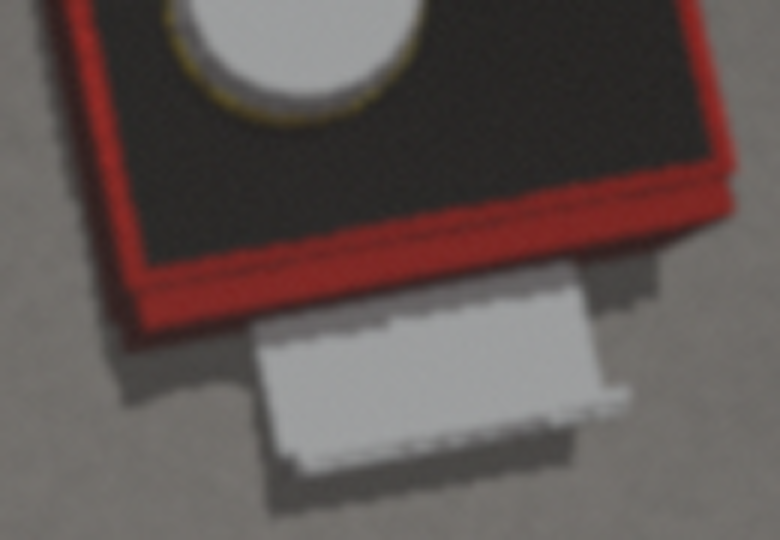

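```bash
cat > h.py <<'E'
import numpy as np
from cell import r
from scipy.optimize import least_squares
def proj(P,c="top"):
    p=r.camera_params(c);f=200/np.tan(np.radians(p["fovy"]/2));E=p["extrinsics"]
    q=np.atleast_2d(P)@E[:3,:3].T+E[:3,3]
    return np.c_[p["cx"]+f*q[:,0]/-q[:,2],p["cy"]-f*q[:,1]/-q[:,2]]
def onz(u,z,c="top"):
    return least_squares(lambda a:(proj([a[0],a[1],z],c)[0]-u),[.6,0]).x
E
python3 - <<'E'
from h import *
def cr(x,y,ox,oy):return [(x+.5)/6-.5+ox,(y+.5)/6-.5+oy]
A=[cr(*p,140,140) for p in [(97,108),(685,83),(105,388),(685,362),(245,548),(578,540)]]+[[156,23],[250,18]]
B=[cr(*p,360,130) for p in [(130,285),(735,175),(145,332),(735,212),(303,472),(630,405)]]+[[353,41],[449,22]]
for n,O in(("a",A),("b",B)):
    O=np.array(O)
    def W(v):
        x,y,t,d=v;c,s=np.cos(t),np.sin(t)
        L=[(0,.09,.08),(0,-.09,.08),(-.012-d,.09,.078),(-.012-d,-.09,.078),(-.058-d,.05,.062),(-.058-d,-.05,.062),(.26,.09,.08),(.26,-.09,.08)]
        return np.array([(x+c*a-s*b,y+s*a+c*b,z) for a,b,z in L])
    f=least_squares(lambda v:(proj(W(v))-O).ravel(),[.6,0,0,.03],loss="soft_l1")
    x,y,t,d=f.x;print(n,f.x,np.degrees(t));print(np.round(f.fun.reshape(-1,2),1).tolist())
    R=np.array([[np.cos(t),-np.sin(t)],[np.sin(t),np.cos(t)]])
    for m,lx in(("gutter",-.012-d-.021),("lipmid",-.012-d-.044)):print(m,R@[lx,0]+[x,y])
print("sock",onz([332,281],.063));
E
```

```text
a [0.65471209 0.22503008 0.03907341 0.07171625] 2.238741326025474
[[-0.5, 1.4], [0.1, 0.8], [-1.5, 1.0], [1.4, 1.0], [0.5, -0.7], [-0.4, -1.6], [-0.5, -0.9], [0.7, -1.9]]
gutter [0.55007577 0.2209395 ]
lipmid [0.52709333 0.22004104]
b [ 0.62853508 -0.17910214  0.19147736 -0.00078259] 10.970844825358206
[[-0.1, 2.2], [0.8, 0.3], [-1.4, 0.7], [2.0, 0.6], [-0.9, -0.7], [0.3, -0.5], [-1.2, -0.6], [0.5, -1.9]]
gutter [ 0.59690647 -0.18523342]
lipmid [ 0.57432682 -0.18961054]
sock [ 0.43398704 -0.00358053]
```

```bash
cat >> h.py <<'E'
from scipy.spatial.transform import Rotation as Rn
U={"a":(np.array([.65471,.22503]),2.24),"b":(np.array([.62854,-.17910]),10.97)}
def uw(u,x,y):
    o,t=U[u];return o+Rn.from_euler("z",t,degrees=True).as_matrix()[:2,:2]@[x,y]
def go(p,yaw):
    "shift (mm) and turn (deg) in tool axes; tool down, tool x at yaw"
    s=r.sense();R=s["eef_rot"]
    T=Rn.from_euler("z",yaw,degrees=True).as_matrix()@np.diag([1,-1,-1])
    print("t",s["t"],"pos",np.round(s["eef_pos"],4),"turn",np.round(np.degrees(Rn.from_matrix(R.T@T).as_rotvec()),2),"shift",np.round(1e3*R.T@(np.array(p)-s["eef_pos"]),1),"F",np.round(s["force"],1),"nose",r.nose_length)
E
python3 - <<'E'
from h import *
go([.46,-.42,.2],2.24);print(uw("a",-.17,0),uw("a",-.072,0),uw("b",-.012-.021,0)); print("tin",onz([410,128],.11))
E
```

```text
t 0.8 pos [ 0.2695 -0.6189  0.206 ] turn [ 0.   0.  21.3] shift [ 254.  -106.2    6. ] F [-0.4 -0.1  0. ] nose 0.011
[0.4848399  0.21838548] [0.58276502 0.22221585] [ 0.59614301 -0.18537973]
tin [ 0.69508963 -0.13825216]
```

Call:
drive_tool(increments=[[[0,0,8],[50,-20,1],1],[[0,0,16],[95,-40,2],1],[[0,0,21.3],[140,-60,4],1],[[0,0,21.3],[190,-80,5],1],[[0,0,21.3],[235,-100,6],1]], squeeze=20)

```text
t: 1.3
eef_pos: [0.4425, -0.436, 0.2003]
eef_rot: [[0.999, 0.038, 0.001], [0.038, -0.999, -0.0], [0.001, 0.001, -1.0]]
force: [0.9, -0.9, -0.2]
gripper_width: 0.143
gripper_force: 0.0
```

```bash
python3 -c "
from h import *
go([.482,.2184,.15],2.24)"
```

```text
t 1.3 pos [ 0.4425 -0.436   0.2003] turn [ 0.03 -0.03 -0.04] shift [  64.6 -652.4   50. ] F [ 0.9 -0.9 -0.2] nose 0.011
```

Call:
drive_tool(increments=[[[0,0,0],[5,-48,0],1],[[0,0,0],[10,-96,0],1],[[0,0,0],[15,-144,0],1],[[0,0,0],[20,-192,0],1],[[0,0,0],[24,-240,0],1]])

```text
t: 1.8
eef_pos: [0.4559, -0.1948, 0.2003]
eef_rot: [[0.999, 0.039, 0.001], [0.039, -0.999, -0.0], [0.001, 0.0, -1.0]]
force: [1.2, 1.2, -0.3]
gripper_width: -0.004
gripper_force: 0.0
```

Call:
drive_tool(increments=[[[0,0,0],[5,-48,0],1],[[0,0,0],[10,-96,0],1],[[0,0,0],[15,-144,0],1],[[0,0,0],[20,-192,0],1],[[0,0,0],[24,-240,0],1]])

```text
t: 2.3
eef_pos: [0.4705, 0.0461, 0.2006]
eef_rot: [[0.999, 0.039, 0.001], [0.039, -0.999, 0.0], [0.001, 0.0, -1.0]]
force: [1.3, -0.1, 0.1]
gripper_width: -0.001
gripper_force: 0.0
```

```bash
python3 -c "
from h import *
go([.482,.2184,.10],2.24)"
```

```text
t 2.3 pos [0.4705 0.0461 0.2006] turn [ 0.   -0.08 -0.01] shift [  18.  -171.7  100.6] F [ 1.3 -0.1  0.1] nose 0.011
```

Call:
drive_tool(increments=[[[0,0,0],[5,-45,10],1],[[0,0,0],[10,-85,35],1],[[0,0,0],[15,-125,60],1],[[0,0,0],[18,-165,85],1],[[0,0,0],[18,-172,100],1]])

```text
t: 2.8
eef_pos: [0.4809, 0.22, 0.0984]
eef_rot: [[0.999, 0.043, -0.001], [0.043, -0.999, 0.001], [-0.001, -0.001, -1.0]]
force: [-0.2, -0.3, 0.1]
gripper_width: 0.001
gripper_force: 0.0
```

Run:
```python
from h import *
import cv2
go([.484,.2184,.049],2.24)
im=r.camera("side")[200:400,220:460]
cv2.imwrite("pics/s1.png",cv2.resize(im[:,:,::-1],None,fx=3,fy=3,interpolation=cv2.INTER_CUBIC))
```

```text
t 2.8 pos [0.4809 0.22   0.0984] turn [-0.04  0.07  0.2 ] shift [ 3.1  1.8 49.4] F [-0.2 -0.3  0.1] nose 0.011
```

View pics/s1.png

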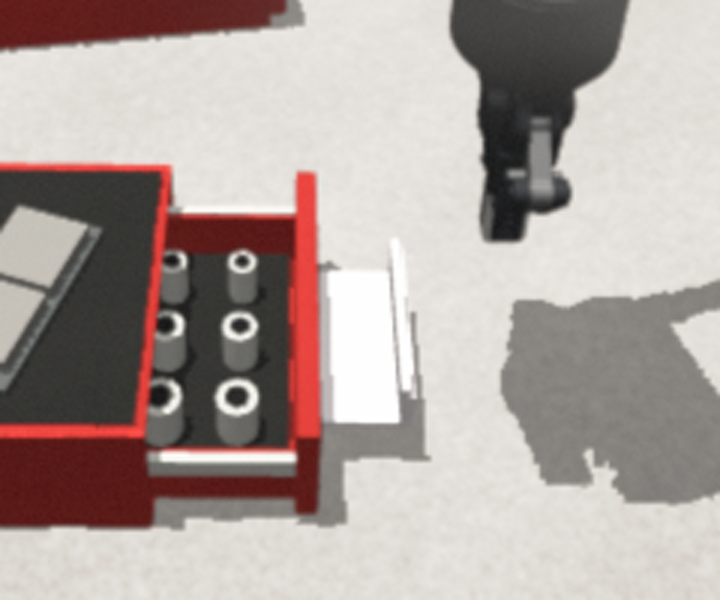

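The side crop shows the shut fingers well clear of the lip: tip at about (503,238), lip at (400,315). I'll descend, and check where the TCP falls in this picture to understand the knuckle.

Call:
drive_tool(increments=[[[0,0,0],[1,1,25],1],[[0,0,0],[3,2,45],1],[[0,0,0],[3,2,50],1]])

```text
t: 3.15
eef_pos: [0.4835, 0.213, 0.0484]
eef_rot: [[0.999, 0.038, -0.003], [0.038, -0.999, -0.002], [-0.004, 0.002, -1.0]]
force: [-0.1, -0.5, -0.2]
gripper_width: -0.002
gripper_force: 0.0
```

Run:
```python
from h import *
P=np.array([.4809,.22,.0984])
for d in ([0,0,0],[0,0,-.011],[.011,0,-.011],[-.011,0,-.011],[0,.0145,-.011],[0,-.0145,-.011],[0,.03,.02],[0,.04,.04],[-.02,.04,.03]):
    print(d,np.round((proj(P+d,"side")[0]-[220,200])*3))
go(list(uw("a",-.14,0))+[.049],2.24)
```

```text
[0, 0, 0] [495. 265.]
[0, 0, -0.011] [493. 279.]
[0.011, 0, -0.011] [472. 278.]
[-0.011, 0, -0.011] [514. 279.]
[0, 0.0145, -0.011] [495. 301.]
[0, -0.0145, -0.011] [491. 257.]
[0, 0.03, 0.02] [505. 285.]
[0, 0.04, 0.04] [511. 274.]
[-0.02, 0.04, 0.03] [550. 290.]
t 3.15 pos [0.4835 0.213  0.0484] turn [ 0.1   0.2  -0.05] shift [31.6 -5.3 -0.7] F [-0.1 -0.5 -0.2] nose 0.011
```

Run:
```python
from h import *
import cv2
d=.0717
for l,z in(((-.058-d,-.05),.062),((-.058-d,.05),.062),((-.012-d,-.09),.078),((-.012-d,.09),.078),((0,-.09),.08),((0,.09),.08)):
    print(np.round((proj([*uw("a",*l),z],"side")[0]-[220,200])*3))
go(list(uw("a",-.14,0))+[.049],2.24)
P=r.sense()["eef_pos"]; print(np.round((proj([P,P-[0,0,.011]],"side")-[220,200])*3))
im=r.camera("side")[200:400,220:460]
cv2.imwrite("pics/s2.png",cv2.resize(im[:,:,::-1],None,fx=3,fy=3,interpolation=cv2.INTER_CUBIC))
```

```text
[399. 236.]
[412. 385.]
[318. 164.]
[323. 435.]
[174. 160.]
[147. 432.]
t 3.15 pos [0.4835 0.213  0.0484] turn [ 0.1   0.2  -0.05] shift [31.6 -5.3 -0.7] F [-0.1 -0.5 -0.2] nose 0.011
[[479. 315.]
 [477. 328.]]
```

View pics/s2.png

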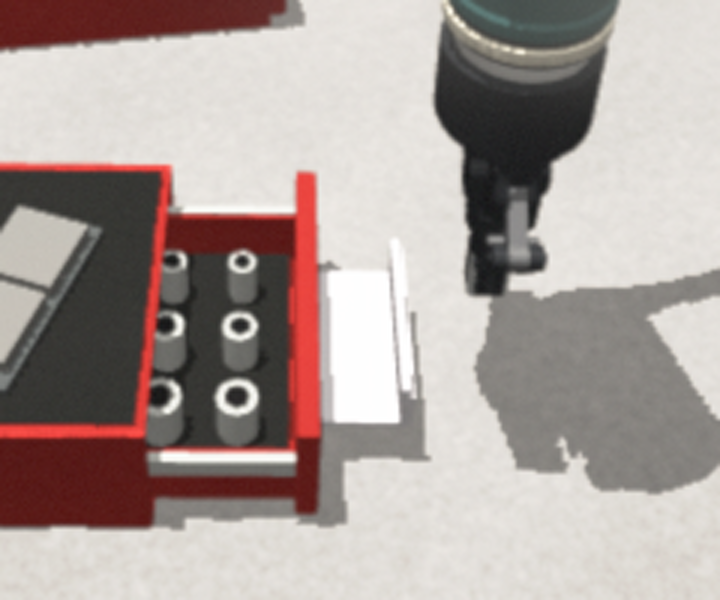

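The units project where expected, but the fingers appear higher than predicted. I'll take a brightened close look from both cameras, with the predicted TCP and tip drawn in.

Run:
```python
from h import *
import cv2
s=r.sense();P=s["eef_pos"];R=s["eef_rot"]
out=[]
for c in("side","top"):
    im=r.camera(c)[:,:,::-1].astype(float)
    im=(255*(im/255)**.45).astype(np.uint8)
    pts=[P+R@np.array(d) for d in ([0,0,.011],[0,0,0],[0,0,-.062],[0,.0145,.011],[0,-.0145,.011])]
    u=proj(pts,c);print(c,np.round(u))
    x,y=(330,180) if c=="side" else (150,190)
    k=cv2.resize(im[y:y+100,x:x+100] if 0 else im[y:y+140,x:x+95],None,fx=4.2,fy=4.2,interpolation=cv2.INTER_CUBIC)
    for q in u: cv2.circle(k,tuple(int(v) for v in (q-[x,y])*4.2),3,(0,255,0),-1)
    out.append(k)
cv2.imwrite("pics/s3.png",np.hstack(out));print(np.hstack(out).shape)
```

```text
side [[379. 309.]
 [380. 305.]
 [384. 280.]
 [378. 302.]
 [380. 316.]]
top [[215. 252.]
 [213. 252.]
 [203. 253.]
 [223. 252.]
 [207. 252.]]
(588, 798, 3)
```

View pics/s3.png

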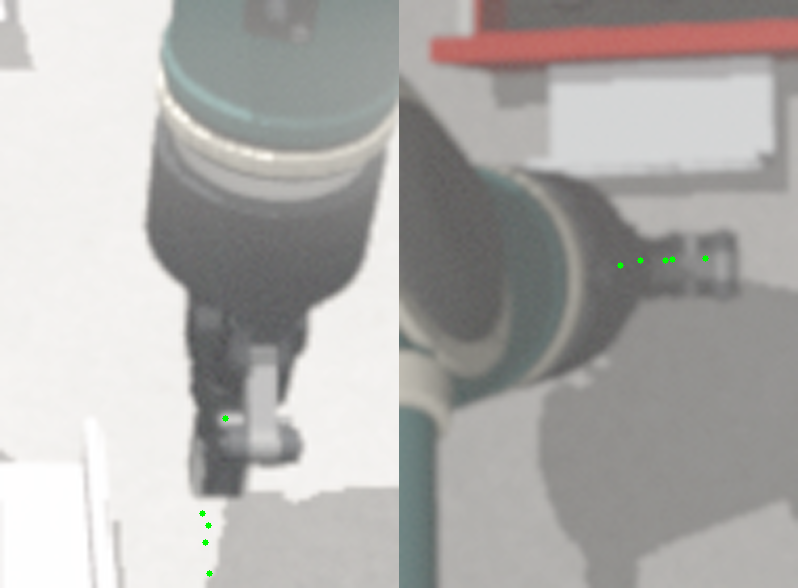

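Run:
```python
from h import *
S=np.array([(165,100),(200,147),(235,169),(275,177),(320,172),(360,155)])/4.2+[330,180]
T=(np.array([(572,225),(582,275),(570,325),(545,365),(540,180)])-[399,0])/4.2+[150,190]
P=r.sense()["eef_pos"]
def res(v):
    a=np.linspace(0,2*np.pi,361);C=np.c_[v[0]+v[3]*np.cos(a),v[1]+v[3]*np.sin(a),0*a+v[2]]
    o=[]
    for c,Q in(("side",S),("top",T)):
        p=proj(C,c);o+=[np.min(np.hypot(*(p-q).T)) for q in Q]
    return np.array(o)
for g in ([P[0],P[1],.2,.04],[P[0],P[1]-.03,.25,.045]):
    f=least_squares(res,g,x_scale=.01,diff_step=1e-4);print(f.x-[*P[:2],0,0],np.round(f.fun,1))
```

```text
[0.00524705 0.05276446 0.22482944 0.07412876] [11.9  0.2  5.6  6.6  3.1  3.8  0.4  2.2  1.9  0.4  5. ]
[-0.00028883 -0.00170043  0.25933367  0.03514384] [0.7 0.8 0.5 0.6 0.1 0.3 0.1 0.5 0.6 0.6 1.5]
```

The ring fit puts the gripper axis where the robot reports it, so x and y can be trusted. The contact with the lip will confirm the tip. Now approach slowly.

Call:
drive_tool(increments=[[[0,0,0],[10,-5,4],1],[[0,0,0],[20,-5,8],1],[[0,0,0],[25,-5,8],1],[[0,0,0],[30,-5,8],1],[[0,0,0],[35,-5,8],1]])

```text
t: 3.8
eef_pos: [0.5203, 0.2213, 0.0422]
eef_rot: [[0.999, 0.039, 0.0], [0.039, -0.999, 0.0], [0.0, -0.0, -1.0]]
force: [0.0, 0.2, 0.2]
gripper_width: 0.001
gripper_force: 0.0
```

Call:
drive_tool(increments=[[[0,0,0],[3,0,0],1],[[0,0,0],[6,0,0],1],[[0,0,0],[9,0,0],1]])

```text
t: 4.1
eef_pos: [0.5287, 0.2215, 0.0421]
eef_rot: [[0.999, 0.039, -0.0], [0.039, -0.999, -0.0], [-0.0, 0.0, -1.0]]
force: [0.2, -0.9, 0.7]
gripper_width: 0.004
gripper_force: 0.0
```

Run:
```python
from h import *
import cv2
go(list(uw("a",-.072,0))+[.041],2.24)
s=r.sense()["eef_pos"];print(Rn.from_euler("z",-2.24,degrees=True).as_matrix()[:2,:2]@(s[:2]-U["a"][0]))
im=r.camera("side");cv2.imwrite("pics/s4.png",cv2.resize(im[230:370,280:480,::-1],None,fx=4,fy=4,interpolation=cv2.INTER_CUBIC))
```

```text
t 4.1 pos [0.5287 0.2215 0.0421] turn [ 0.    0.01 -0.  ] shift [54.   1.4  1.1] F [ 0.2 -0.9  0.7] nose 0.011
[-0.12600697  0.00143751]
```

View pics/s4.png

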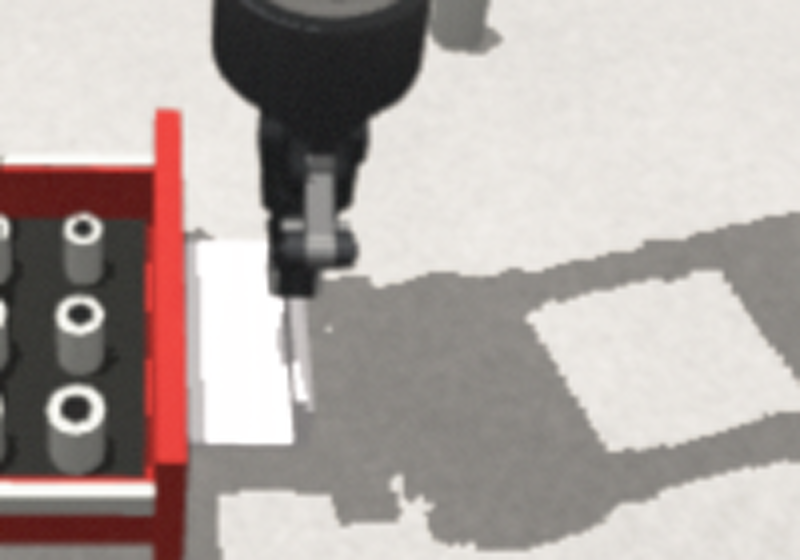

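The finger is above the lip (finger bottom at about (293,295), lip just below it) and there is no contact, so the tips really do sit higher than the nominal nose length. I'll find the tip height by touching down on the gutter floor: forward 21 mm, then down gently.

Run:
```python
from h import *
P=r.sense()["eef_pos"]
for z in (.064,.07,.08,.09):
  for y in (.0,.007,.0145): print(z,y,np.round([proj([P[0]+x,P[1]+y,z],"side")[0] for x in(.011,-.011)],1).tolist())
print("target corners 347.5 and 359.5, row 303.5")
```

```text
0.064 0.0 [[345.7, 301.7], [359.4, 302.3]]
0.064 0.007 [[345.7, 305.2], [359.6, 305.8]]
0.064 0.0145 [[345.8, 309.1], [359.7, 309.6]]
0.07 0.0 [[345.9, 299.3], [359.7, 299.9]]
0.07 0.007 [[345.9, 302.8], [359.8, 303.4]]
0.07 0.0145 [[346.0, 306.6], [360.0, 307.2]]
0.08 0.0 [[346.2, 295.2], [360.2, 295.8]]
0.08 0.007 [[346.3, 298.8], [360.3, 299.3]]
0.08 0.0145 [[346.4, 302.6], [360.5, 303.1]]
0.09 0.0 [[346.6, 291.1], [360.6, 291.6]]
0.09 0.007 [[346.6, 294.6], [360.8, 295.2]]
0.09 0.0145 [[346.7, 298.4], [361.0, 299.0]]
target corners 347.5 and 359.5, row 303.5
```

Call:
drive_tool(increments=[[[0,0,0],[10,1,0],1],[[0,0,0],[21,1,0],1],[[0,0,0],[21,1,0],1]])

```text
t: 4.45
eef_pos: [0.552, 0.2216, 0.0426]
eef_rot: [[0.999, 0.038, 0.002], [0.038, -0.999, 0.001], [0.002, -0.001, -1.0]]
force: [-0.9, 0.3, 1.7]
gripper_width: -0.001
gripper_force: 0.0
```

Call:
drive_tool(increments=[[[0,0,0],[0,0,3],1],[[0,0,0],[0,0,6],1],[[0,0,0],[0,0,9],1]])

```text
t: 4.75
eef_pos: [0.5491, 0.2213, 0.0325]
eef_rot: [[0.999, 0.039, -0.001], [0.039, -0.999, -0.0], [-0.001, 0.0, -1.0]]
force: [-0.3, 0.2, -0.2]
gripper_width: 0.001
gripper_force: 0.0
```

Call:
drive_tool(increments=[[[0,0,0],[0,0,4],1],[[0,0,0],[0,0,8],1],[[0,0,0],[0,0,12],1],[[0,0,0],[0,0,14],1]])

```text
t: 5.15
eef_pos: [0.5493, 0.2212, 0.0184]
eef_rot: [[0.999, 0.039, -0.001], [0.039, -0.999, -0.0], [-0.001, 0.0, -1.0]]
force: [0.2, -0.5, 0.2]
gripper_width: -0.001
gripper_force: 0.0
```

Call:
drive_tool(increments=[[[0,0,0],[0,0,3],1],[[0,0,0],[0,0,5],1]])

```text
t: 5.35
eef_pos: [0.5496, 0.2214, 0.0138]
eef_rot: [[0.999, 0.039, -0.0], [0.039, -0.999, -0.0], [-0.0, 0.0, -1.0]]
force: [-0.9, 0.3, -0.8]
gripper_width: -0.0
gripper_force: 0.0
```

Call:
drive_tool(increments=[[[0,0,0],[0,0,2],1],[[0,0,0],[0,0,3],1]])

```text
t: 5.55
eef_pos: [0.5496, 0.2213, 0.0109]
eef_rot: [[0.999, 0.039, -0.0], [0.039, -0.999, -0.0], [-0.0, 0.0, -1.0]]
force: [-0.4, -0.5, 0.1]
gripper_width: 0.001
gripper_force: 0.0
```

No floor contact yet, so the tips should be about 5 mm above it. Now push +x against the drawer front from inside the gutter.

Call:
drive_tool(increments=[[[0,0,0],[5,0,0],1],[[0,0,0],[10,0,0],1],[[0,0,0],[15,0,0],1],[[0,0,0],[20,0,0],1]])

```text
t: 5.95
eef_pos: [0.5698, 0.2222, 0.0112]
eef_rot: [[0.999, 0.039, -0.001], [0.039, -0.999, -0.0], [-0.001, 0.0, -1.0]]
force: [-2.7, -0.2, 2.7]
gripper_width: 0.001
gripper_force: 0.0
```

Call:
drive_tool(increments=[[[0,0,0],[6,0,0],1],[[0,0,0],[12,0,0],1],[[0,0,0],[18,0,0],1],[[0,0,0],[24,0,0],1]])

```text
t: 6.35
eef_pos: [0.5942, 0.2231, 0.0111]
eef_rot: [[0.999, 0.039, -0.0], [0.039, -0.999, 0.0], [-0.0, -0.0, -1.0]]
force: [-2.3, -0.2, 2.2]
gripper_width: 0.0
gripper_force: 0.0
```

Call:
drive_tool(increments=[[[0,0,0],[7,0,0],1],[[0,0,0],[14,0,0],1],[[0,0,0],[21,0,0],1],[[0,0,0],[27,0,0],1],[[0,0,0],[32,0,0],1]])

```text
t: 6.85
eef_pos: [0.6264, 0.2244, 0.0111]
eef_rot: [[0.999, 0.039, 0.0], [0.039, -0.999, 0.0], [0.0, -0.0, -1.0]]
force: [-2.4, -0.1, 2.0]
gripper_width: -0.001
gripper_force: 0.0
```

Call:
drive_tool(increments=[[[0,0,0],[2,0,0],1],[[0,0,0],[4,0,0],1]])

```text
t: 7.05
eef_pos: [0.6299, 0.2245, 0.0111]
eef_rot: [[0.999, 0.039, 0.0], [0.039, -0.999, 0.0], [0.0, -0.0, -1.0]]
force: [-2.8, -0.6, 2.1]
gripper_width: -0.0
gripper_force: 0.0
```

Call:
drive_tool(increments=[[[0,0,0],[2,0,0],1],[[0,0,0],[3,0,0],1]])

```text
t: 7.25
eef_pos: [0.6318, 0.2246, 0.0111]
eef_rot: [[0.999, 0.039, -0.002], [0.039, -0.999, -0.0], [-0.002, 0.0, -1.0]]
force: [-7.9, -0.4, 6.4]
gripper_width: 0.002
gripper_force: 0.0
```

Call:
drive_tool(increments=[[[0,0,0],[1.5,0,0],1],[[0,0,0],[1.5,0,0],1],[[0,0,0],[1.5,0,0],1]])

```text
t: 7.55
eef_pos: [0.6316, 0.2245, 0.011]
eef_rot: [[0.999, 0.039, -0.005], [0.039, -0.999, -0.001], [-0.005, 0.001, -1.0]]
force: [-9.7, -0.4, 7.2]
gripper_width: -0.001
gripper_force: 0.0
```

Call:
drive_tool(increments=[[[0,0,0],[-6,0,0],1],[[0,0,0],[-12,0,0],1],[[0,0,0],[-12,0,-30],1],[[0,0,0],[-12,0,-80],1],[[0,0,0],[-12,0,-120],1]])

```text
t: 8.05
eef_pos: [0.6223, 0.2242, 0.1326]
eef_rot: [[0.999, 0.039, 0.001], [0.039, -0.999, 0.0], [0.001, -0.0, -1.0]]
force: [0.9, -0.1, 0.4]
gripper_width: -0.0
gripper_force: 0.0
```

Run:
```python
from h import *
g=uw("b",-.033,0); g2=uw("b",-.15,0)
print(g,g2)
go([.52,.0,.13],10.97)
```

```text
[ 0.59614301 -0.18537973] [ 0.48128096 -0.20764425]
t 8.05 pos [0.6223 0.2242 0.1326] turn [ 0.   -0.06 -8.73] shift [-111.   220.     2.5] F [ 0.9 -0.1  0.4] nose 0.011
```

Call:
drive_tool(increments=[[[0,0,-3],[-8,45,0],1],[[0,0,-6],[-16,92,0],1],[[0,0,-8.7],[-24,140,0],1],[[0,0,-8.7],[-30,188,0],1],[[0,0,-8.7],[-32,236,0],1]])

```text
t: 8.55
eef_pos: [0.5988, -0.0146, 0.1312]
eef_rot: [[0.982, 0.19, 0.001], [0.19, -0.982, -0.0], [0.001, 0.001, -1.0]]
force: [0.5, -0.7, 0.4]
gripper_width: -0.003
gripper_force: 0.0
```

Run:
```python
from h import *
go(list(uw("b",-.033,0))+[.1],10.97)
```

```text
t 8.55 pos [ 0.5988 -0.0146  0.1312] turn [ 0.03 -0.07  0.  ] shift [-35.1 167.1  31.3] F [ 0.5 -0.7  0.4] nose 0.011
```

Call:
drive_tool(increments=[[[0,0,0],[-12,45,0],1],[[0,0,0],[-22,90,0],1],[[0,0,0],[-32,135,0],1],[[0,0,0],[-35,165,10],1],[[0,0,0],[-35,167,30],1]])

```text
t: 9.05
eef_pos: [0.5988, -0.1887, 0.1032]
eef_rot: [[0.983, 0.186, 0.006], [0.186, -0.983, -0.004], [0.005, 0.005, -1.0]]
force: [-0.3, -0.9, 0.8]
gripper_width: -0.0
gripper_force: 0.0
```

Run:
```python
from h import *
import cv2
go(list(uw("b",-.033,0))+[.0115],10.97)
a=r.camera("side")[120:390,200:460,::-1];b=r.camera("top")[90:240,140:500,::-1]
a=cv2.resize(a,None,fx=1.5,fy=1.5);b=cv2.resize(b,None,fx=1.1,fy=1.1)
o=np.zeros((max(a.shape[0],b.shape[0]),a.shape[1]+b.shape[1],3),np.uint8);o[:a.shape[0],:a.shape[1]]=a;o[:b.shape[0],a.shape[1]:]=b
cv2.imwrite("pics/s5.png",o);print(o.shape)
```

```text
t 9.05 pos [ 0.5988 -0.1887  0.1032] turn [ 0.28 -0.31 -0.27] shift [-2.5 -4.2 91.7] F [-0.3 -0.9  0.8] nose 0.011
(405, 786, 3)
```

View pics/s5.png

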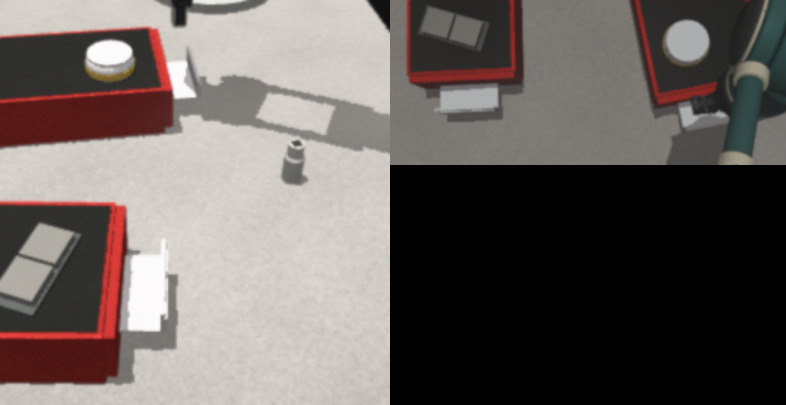

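Drawer A is now flush, and the finger hangs over gutter B. Descend into the gutter.

Call:
drive_tool(increments=[[[0,0,0],[0,0,0],1],[[0,0,0],[0,0,20],1],[[0,0,0],[0,0,40],1],[[0,0,0],[0,0,55],1],[[0,0,0],[0,0,60],1]])

```text
t: 9.65
eef_pos: [0.5959, -0.1823, 0.0398]
eef_rot: [[0.982, 0.191, -0.002], [0.191, -0.982, 0.001], [-0.002, -0.001, -1.0]]
force: [-0.3, -0.3, -0.5]
gripper_width: -0.002
gripper_force: 0.0
```

Run:
```python
from h import *
go(list(uw("b",-.034,0))+[.0125],10.97)
```

```text
t 9.65 pos [ 0.5959 -0.1823  0.0398] turn [-0.06  0.1   0.04] shift [-1.3  3.1 27.3] F [-0.3 -0.3 -0.5] nose 0.011
```

Call:
drive_tool(increments=[[[0,0,0],[-1,3,8],1],[[0,0,0],[-1,3,16],1],[[0,0,0],[-1,3,23],1],[[0,0,0],[-1,3,27],1],[[0,0,0],[-1,3,27],1]])

```text
t: 10.15
eef_pos: [0.5957, -0.1865, 0.0133]
eef_rot: [[0.982, 0.19, -0.001], [0.19, -0.982, 0.0], [-0.001, -0.001, -1.0]]
force: [-0.0, 0.0, -0.6]
gripper_width: 0.001
gripper_force: 0.0
```

Call:
drive_tool(increments=[[[0,0,0],[-4,0,0],1],[[0,0,0],[-8,0,0],1],[[0,0,0],[-13,0,0],1],[[0,0,0],[-18,0,0],1]])

```text
t: 10.55
eef_pos: [0.5791, -0.1902, 0.0146]
eef_rot: [[0.982, 0.19, 0.002], [0.19, -0.982, -0.0], [0.002, 0.001, -1.0]]
force: [3.2, 0.6, -1.2]
gripper_width: -0.003
gripper_force: 1.5
```

Drawer B is moving at about 3 N, so keep drawing.

Call:
drive_tool(increments=[[[0,0,0],[-8,0,0],1],[[0,0,0],[-16,0,0],1],[[0,0,0],[-24,0,0],1],[[0,0,0],[-32,0,0],1],[[0,0,0],[-40,0,0],1]])

```text
t: 11.05
eef_pos: [0.539, -0.1979, 0.0146]
eef_rot: [[0.982, 0.19, 0.001], [0.19, -0.982, -0.0], [0.001, 0.0, -1.0]]
force: [2.8, 1.7, 2.0]
gripper_width: 0.001
gripper_force: 1.6
```

Call:
drive_tool(increments=[[[0,0,0],[-8,0,0],1],[[0,0,0],[-16,0,0],1],[[0,0,0],[-24,0,0],1],[[0,0,0],[-32,0,0],1],[[0,0,0],[-40,0,0],1]])

```text
t: 11.55
eef_pos: [0.4995, -0.2055, 0.0142]
eef_rot: [[0.982, 0.19, 0.0], [0.19, -0.982, -0.0], [0.0, 0.0, -1.0]]
force: [2.6, 1.2, 2.1]
gripper_width: -0.0
gripper_force: 1.6
```

Call:
drive_tool(increments=[[[0,0,0],[-8,0,0],1],[[0,0,0],[-16,0,0],1],[[0,0,0],[-24,0,0],1],[[0,0,0],[-30,0,0],1],[[0,0,0],[-35,0,0],1]])

```text
t: 12.05
eef_pos: [0.465, -0.2119, 0.014]
eef_rot: [[0.982, 0.19, -0.0], [0.19, -0.982, 0.0], [-0.0, -0.0, -1.0]]
force: [2.3, -0.3, 1.4]
gripper_width: -0.006
gripper_force: 1.4
```

Run:
```python
from h import *
go(list(uw("b",-.043-.13,0))+[.0125],10.97)
```

```text
t 12.05 pos [ 0.465  -0.2119  0.014 ] turn [-0.01  0.02 -0.04] shift [-6.2 -1.1  1.5] F [ 2.3 -0.3  1.4] nose 0.011
```

Call:
drive_tool(increments=[[[0,0,0],[-2,0,0],1],[[0,0,0],[-4,0,0],1],[[0,0,0],[-6,0,0],1]])

```text
t: 12.35
eef_pos: [0.4609, -0.2127, 0.0139]
eef_rot: [[0.982, 0.189, 0.003], [0.189, -0.982, 0.001], [0.003, -0.0, -1.0]]
force: [11.0, 3.4, -5.6]
gripper_width: 0.002
gripper_force: 5.6
```

Call:
drive_tool(increments=[[[0,0,0],[-2,0,0],1],[[0,0,0],[-4,0,0],1]])

```text
t: 12.55
eef_pos: [0.4611, -0.2128, 0.0141]
eef_rot: [[0.982, 0.187, 0.011], [0.187, -0.982, 0.001], [0.011, 0.001, -1.0]]
force: [24.4, 8.3, -15.5]
gripper_width: -0.001
gripper_force: 12.4
```

The drawer is at its stop: force rising with no motion. Release toward the middle of the gutter, then lift straight up.

Call:
drive_tool(increments=[[[0,0,0],[6,0,0],1],[[0,0,0],[14,0,0],1],[[0,0,0],[14,0,0],1]])

```text
t: 12.85
eef_pos: [0.4696, -0.2108, 0.0137]
eef_rot: [[0.982, 0.191, -0.001], [0.191, -0.982, 0.0], [-0.001, -0.001, -1.0]]
force: [0.5, -0.6, 0.7]
gripper_width: 0.0
gripper_force: 0.0
```

Call:
drive_tool(increments=[[[0,0,0],[0,0,-20],1],[[0,0,0],[0,0,-50],1],[[0,0,0],[0,0,-90],1],[[0,0,0],[0,0,-130],1],[[0,0,0],[0,0,-130],1]])

```text
t: 13.35
eef_pos: [0.4733, -0.2133, 0.1506]
eef_rot: [[0.982, 0.19, 0.009], [0.19, -0.982, -0.005], [0.008, 0.007, -1.0]]
force: [1.2, -0.8, -0.1]
gripper_width: -0.001
gripper_force: 0.0
```

Call:
drive_tool(increments=[[[0,0,0],[0,30,-30],1],[[0,0,0],[0,70,-40],1],[[0,0,0],[0,110,-40],1],[[0,0,0],[0,150,-40],1],[[0,0,0],[0,150,-40],1]])

```text
t: 13.85
eef_pos: [0.4977, -0.3626, 0.183]
eef_rot: [[0.982, 0.187, -0.001], [0.187, -0.982, -0.001], [-0.001, 0.001, -1.0]]
force: [-0.4, 0.8, 0.7]
gripper_width: 0.001
gripper_force: 0.0
```

Run:
```python
from h import *
import cv2
a=r.camera("side")[:,:,::-1];b=r.camera("top")[:,:,::-1]
cv2.imwrite("pics/s6.png",np.hstack([cv2.resize(a[80:400,60:460],None,fx=1,fy=1),b[0:320,120:520]]))
s=r.sense();print(s["t"],s["eef_pos"],s["force"])
d=.13
for c in("top","side"):print(c,np.round([proj([*uw("b",-.058-d,y),.062],c)[0]-([120,0] if c=="top" else [60,80]) for y in(.05,-.05)]).tolist())
```

```text
13.95 [ 0.49694121 -0.35843585  0.18254216] [-0.3615813   0.19073732  0.66929009]
top [[305.0, 281.0], [362.0, 270.0]]
side [[330.0, 89.0], [319.0, 67.0]]
```

View pics/s6.png

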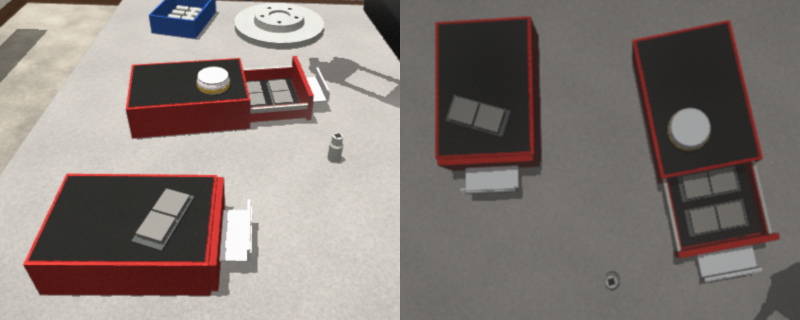

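Drawer A is home. Drawer B's lip, at about (302,279) to (362,268) in the top crop, matches the 130 mm prediction, and the bystanders are undisturbed.

```bash
python3 -c "
from cell import r
print(r.close_job())"
```

```text
the job is handed in; nothing more can be done
None
```

Drawer A was pushed home, then drawer B was hooked at its lip, drawn to its stop and released; the last pictures showed no bystander visibly moved, and the job is handed in (no verdict was returned).

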